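Press the bearing home with the trigger clamp, then release it

TASK

Two trigger-operated press clamps are bolted to the bench; on one of them the bearing still stands out on its spigot, away from the anvil. Keep squeezing that clamp's trigger until its jaw has pushed the bearing fully home against the anvil, then press its release tab so that the jaw springs all the way back. Do not push the bearing or the jaw by hand, and leave the other clamp, whose bearing is already home, alone.

Things in the scene. Friction and masses are not known exactly. Their poses are not given: they have to be found in the camera images.
- press: The clamp to work, fixed to the bench: aluminium housing on a dark steel base plate 235 x 70 x 8 mm. Origin on the bench under the grip; x is the pressing direction (from release tab towards anvil), z up. In its frame, mm: fixed black grip post x 12 to 24, y -12 to 12, top z 135; trigger just behind it (x -24 to -14), release tab at x -94. Housing and jaw stay below z 75, the anvil below z 88.
- press_trigger_mid (a point): Centre of the trigger's rear face, clamp x -24, z 115 mm at rest. Black plate, x 10 x y 24 mm, z 77 to 135 mm. Slides along clamp +x only, 18 mm to its stop: 48 mm over trigger and fixed post at rest, 30 mm squeezed. Springs back with 4 to 7 N in 0.3 s; 10 to 20 N while driving the bearing. Let it come fully back between squeezes.
- press_jaw (a joint): Jaw with press sleeve: m towards the bearing, 0 = fully back (start). The first 5 mm of a trigger stroke are idle, then it moves with the trigger; a full stroke gains 10 mm, a shorter one less; a ratchet holds it, less up to 5 mm drop. Meets the bearing at press_bearing + 0.006; 0.028 when home, where the trigger stops or the ratchet slips, harmlessly. 3 or 4 full squeezes suffice.
- press_bearing (a joint): The bearing, a steel ring of 40 mm diameter, 12 mm wide, axis along the clamp's x at z 48, tight on the spigot of the anvil: slide in m towards the anvil; 0 = its back face at clamp x 68 mm, 0.022 = home against the anvil face (clamp x 102 mm). Starts at 0 to 0.008; it stays where it is left.
- press_tab_top (a point): Middle of the top of the release tab, a ribbed steel plate 30 x 24 mm behind the trigger, at clamp x -94, y 0, z 75 mm. Pressed down 6 to 8 mm (2 to 6 N; stop at about 9 mm) with the trigger let go, it lets a spring pull the jaw fully back within half a second; it springs up again.
- other_press: The second clamp, alike in every way, fixed to the bench beside the first; its bearing is already home. Leave it alone.
- other_press_jaw (a joint): The jaw of the second clamp: slide in m, 0 = fully back; it must stay there.

How it is judged:
By the outcome, as a careful person would: the job done as asked, in the order asked, and still so for the second after the job is handed in, with the robot touching nothing.
It also fails if it takes over 56 s, if anything falls off the work surface, if the arm or the gripper's body presses on something with over 40 N, if the wrist force passes 120 N, or if a joint passes its speed limit or range.

ROBOT

A 6-joint arm with a two-finger parallel gripper is mounted at the origin on a cart in front of the work surface, level with it; the furniture and walls round the work are solid. World frame = base frame: x ahead of the robot, y to its left, z up, the work surface at z = 0. Lengths are in m, angles in rad, forces in N, time in s.
With the tool pointing down it reaches from about 0.4 to 0.925 m from the base axis. Payload 3.4 kg.
Tool frame: the origin (TCP) lies at the very end of the fingers, on their centre line; the grasp point (between the pads) lies 19 mm behind it (arm.grip_depth is the distance from the TCP to the grasp point, in m); z points along the fingers, y is the line along which they close (so a half turn about z gives the same grasp; the last joint's range is limited). The gripper opens to 85 mm and grips with 20 to 120 N. Pads are 22 mm wide; open, the fingers measure 114 mm over their backs; the gripper's body (76 mm by 85 mm) begins 54 mm behind the grasp point. The pads swing forward as they close: fully open they stand 13 mm farther back than shut.
Start: joints at [1.27, 0.307, 1.506, -0, 1.328, -0.073], TCP at [0.13, 0.56, 0.231] pointing down, gripper open.
Joint ranges: [-3.12, 3.12], [-1.05, 2.28], [0.14, 2.33], [-1.42, 4.57], [0.1, 2.73], [-2.68, 2.68]. Speed limits (rad/s): [2.57, 2.57, 3.14, 3.14, 3.14, 3.14].

INTERFACE

Orientations are given as a unit quaternion [w, x, y, z].
In Python, from bench import arm gives the robot as it stands. The module is installed in compiled form; this text tells all that it offers.
- The arm moves only by the tool move_arm, never from a script. Its argument "increments" is a list of rows, each a list of 3 entries, a list of its own where there are three numbers: the closure, from 0 (fully open) to 1 (shut), then the shift along the tool's x, y, z in units of 800 mm (1.0 is 800 mm), then the turn, a rotation vector about the tool's x, y, z in units of pi rad (1.0 is pi rad). In form: [[fingers, [dx, dy, dz], [wx, wy, wz]], ...]. A call has 1 to 12 rows; each row is the pose to reach, as a shift and turn from the pose commanded when the call began, along the tool's axes at that moment, turning the shorter way round; what a row does not reach only later rows make up. A row lasts 1/8 s, in which the tool goes at most 62.5 mm and 10.7 degrees, less where a joint would pass 70% of its speed; a pose out of reach is approached as far as the arm can. A call with a number of a shift or a turn outside -1 to 1 is refused whole. A call with a gripper value outside its range is refused whole. The fingers move at their own pace and stop on an object; "newtons" is the grip in N (left out, the last holds). Time passes only in rows, so rows that repeat a pose let the fingers close. It gives the time, the measured TCP pose, the force, the opening and the grip force at its end, in the units of the state.
- arm.get_obs(): the state, without advancing time (a new reading comes with each control period).
- arm.snapshot(name): name is "scene" or "top" or "wrist"; returns (picture, depth): 400x640x3 uint8, red, green, blue; 400x640 float32, m along the optical axis (not along the pixel's ray), 0 where there is no reading.
- arm.camera_params(name): a dict with "fov_y" (degrees; the focal length in pixels is half the picture's height over the tangent of half this angle, whatever the lens; pixels are square), "cx", "cy" (the principal point, pixels), "pose" (4x4, takes a point from camera to world coordinates); the wrist camera has in their place "mount" (4x4, takes a point from camera to tool coordinates, whose origin is the TCP and whose axes are the flange's). Camera axes: x right, y up, looking along -z (the intrinsics and any distortion apply to the point x, -y, -z); pixel columns grow to the right and rows downward; lengths in m; the calibration is good to about 2 mm. A picture is of the moment at which its call begins: read the wrist's pose just before it. camera_params takes no time and is no camera call.
- arm.sign_off(): hands the job in; it is judged then, once.
The state is a dict: "time_s": time; "joints": joint angles; "dq": joint speeds; "joint_efforts": joint torques, N m; "ee_pos": TCP position; "tool_rot": TCP orientation; "ft_force": force on the tool from outside, world axes, zero at the start; "wrist_torque": the same for the moment, N m; "width": finger opening in m; "finger_force": force on a finger pad.
Only numpy, scipy, OpenCV 4.12 (cv2) and the standard library are available. Lean on these libraries where they do the work, as an engineer would, in place of code of your own. Each camera call takes 0.05 s, during which the arm holds its last target. There are 200 camera calls.

## Working session

There is one attempt and no reset: what is moved stays moved. The work goes in short steps, Python scripts to look and compute and a tool call to move; the robot and the scene stay as the last step left them, time stands still between calls to the robot, and variables do not carry over. Pictures are saved under pics/ and viewed, at most 10 in all, crops included, and the job is handed in when it is done.

Besides the shell and the picture viewer there is one more tool, called after "Emit:" as name(argument=value, ...) on one line, values as JSON. move_arm: Moves the arm, as the interface text tells. Shifts and turns lie within -1 to 1; 1 stands for 800 mm of shift or pi rad of turn. Its arguments: {"type":"object","properties":{"increments":{"type":"array","items":{"type":"array"}},"newtons":{"type":"number"}},"required":["increments"]}

```bash
mkdir -p pics; cat > h.py <<'E'
import numpy as np, cv2
from bench import arm
from scipy.spatial.transform import Rotation as R
def tool():
    o=arm.get_obs(); q=o['tool_rot']; T=np.eye(4); T[:3,:3]=R.from_quat([q[1],q[2],q[3],q[0]]).as_matrix(); T[:3,3]=o['ee_pos']; return T
def snap(n):
    T=tool(); p=arm.camera_params(n); P=T@np.array(p['mount']) if n=='wrist' else np.array(p['pose'])
    im,d=arm.snapshot(n); f=im.shape[0]/2/np.tan(np.radians(p['fov_y'])/2)
    return im,d,P,f,p['cx'],p['cy']
def cloud(s):
    im,d,P,f,cx,cy=s; v,u=np.mgrid[:d.shape[0],:d.shape[1]]
    c=np.stack([(u-cx)/f*d,-(v-cy)/f*d,-d,np.ones_like(d)],-1)
    w=(c@P.T)[...,:3]; w[d==0]=np.nan; return w
def save(n,im): cv2.imwrite('pics/'+n+'.png',im[...,::-1])
E
python3 - <<'E'
from h import *
print({k:np.round(v,3).tolist() if not isinstance(v,(dict,)) else v for k,v in arm.get_obs().items()})
for n in ['scene','top']:
    s=snap(n); save(n,s[0]); np.savez('/tmp/'+n,w=cloud(s),im=s[0]); p=arm.camera_params(n); print({k:(np.round(v,3).tolist() if not isinstance(v,(str,dict)) else v) for k,v in p.items()})
print(arm.camera_params('wrist'))
E
```

```text
{'time_s': 0.0, 'joints': [1.269, 0.308, 1.508, 0.0, 1.328, -0.073], 'dq': [-0.001, 0.002, 0.001, 0.001, -0.0, -0.001], 'joint_efforts': [0.0, -45.756, -25.191, -0.0, 0.013, 0.0], 'ee_pos': [0.13, 0.559, 0.23], 'tool_rot': [-0.0, 0.114, 0.994, -0.001], 'ft_force': [0.401, -0.669, -0.569], 'wrist_torque': [0.025, -0.026, 0.002], 'finger_force': 0.0, 'width': 0.085}
{'fov_y': 53.434, 'cx': 319.607, 'cy': 194.423, 'pose': [[0.801, 0.431, -0.416, 0.139], [-0.598, 0.551, -0.582, -0.154], [-0.021, 0.715, 0.699, 0.686], [0.0, 0.0, 0.0, 1.0]]}
{'fov_y': 52.127, 'cx': 313.938, 'cy': 198.61, 'pose': [[0.02, 0.987, -0.158, 0.341], [-0.999, 0.014, -0.043, 0.332], [-0.041, 0.159, 0.986, 0.954], [0.0, 0.0, 0.0, 1.0]]}
{'fov_y': 67.08532300994102, 'cx': 324.8024553343669, 'cy': 193.12360051153266, 'mount': array([[ 3.63619543e-04,  9.63499053e-01,  2.67711492e-01,
         6.65269808e-02],
       [ 9.99999611e-01, -5.65480647e-04,  6.76925240e-04,
         1.04570720e-03],
       [ 8.03602495e-04,  2.67711142e-01, -9.63498884e-01,
        -1.43533863e-01],
       [ 0.00000000e+00,  0.00000000e+00,  0.00000000e+00,
         1.00000000e+00]])}
```

View pics/scene.png

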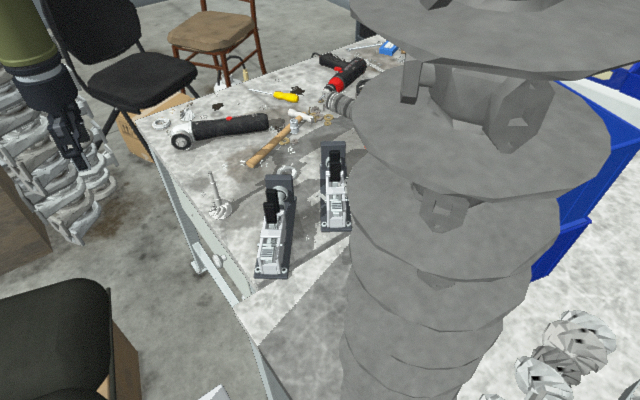

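View pics/top.png

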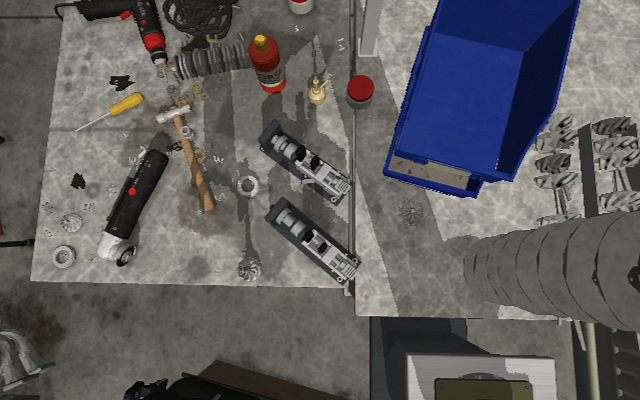

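The scene view shows two clamps side by side, at (275,225) and (335,185). The top view shows them at (305,162) and (312,242), with anvils at upper left and tabs at lower right. I'll enlarge the top view to compare the bearings.

```bash
python3 - <<'E'
from h import *
z=np.load('/tmp/top.npz'); w=z['w']; c=z['im'][110:290,250:370]
save('crop',cv2.resize(np.hstack([c]),None,fx=3.3,fy=3.3,interpolation=cv2.INTER_CUBIC))
im=z['im'].astype(int)
# dark base + everything above: height mask per clamp
H=w[...,2]; print(np.nanpercentile(H[110:290,200:250],[10,50,90]))
# top of black plates (z>0.12)
m=np.zeros(H.shape,np.uint8); m[100:300,240:380]=(H[100:300,240:380]>0.118)
n,l,st,ce=cv2.connectedComponentsWithStats(m)
for i in range(1,n):
    if st[i,4]>8: p=w[l==i]; print(st[i],np.median(p,0).round(4),p.mean(0).round(4), cv2.minAreaRect((p[:,:2]*1000).astype(np.float32)))
m[:]=0; m[100:300,240:380]=(H[100:300,240:380]>0.03)
n,l,st,ce=cv2.connectedComponentsWithStats(m)
for i in range(1,n):
    if st[i,4]>100:
        p=w[l==i]; print(st[i],p.mean(0).round(4), cv2.minAreaRect((p[:,:2]*1000).astype(np.float32)))
E
```

```text
[-0.00350066 -0.0010072   0.0038658 ]
[295 144  10  12  76] [0.576  0.3991 0.132 ] [0.5754 0.3994 0.1307] ((576.4259643554688, 400.11279296875), (12.166840553283691, 22.641996383666992), 57.268218994140625)
[309 155  10  12  68] [0.5535 0.3691 0.1319] [0.5535 0.3695 0.1303] ((554.7664184570312, 369.8551025390625), (10.774396896362305, 23.623554229736328), 54.18614959716797)
[302 230  11  12  74] [0.3981 0.3797 0.1328] [0.3978 0.3792 0.1322] ((398.18743896484375, 379.6379089355469), (11.831464767456055, 23.097549438476562), 50.17230224609375)
[317 242  10  11  66] [0.3749 0.3505 0.1326] [0.3744 0.3505 0.1321] ((374.1601257324219, 350.5666198730469), (11.03671646118164, 22.579914093017578), 46.279563903808594)
[ 257  119   94   79 2053] [0.57   0.3949 0.0694] ((576.8687133789062, 391.324951171875), (238.71371459960938, 64.96031951904297), 56.19061279296875)
[264 197  31  30 532] [0.4495 0.4445 0.0716] ((447.4128723144531, 448.6485900878906), (61.084922790527344, 58.49123764038086), 19.748035430908203)
[ 290  220   68   60 1443] [0.3704 0.3457 0.0688] ((373.5000305175781, 346.50885009765625), (170.4407196044922, 48.76314163208008), 48.583038330078125)
```

View pics/crop.png

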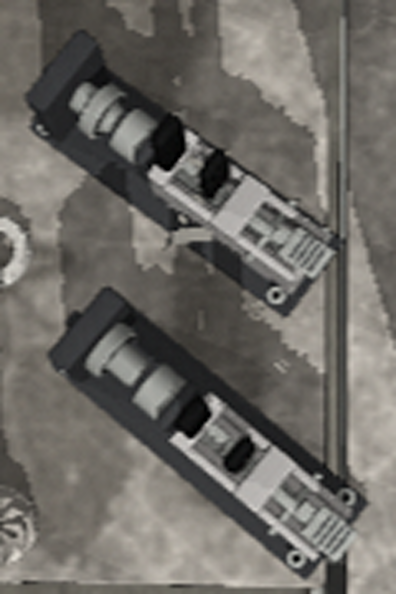

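The upper (farther) clamp has bare spigot showing at crop pixel (85,95), with the bearing at (105,115) hard up by the sleeve, so that is the one to work. The lower clamp's bearing sits against its anvil at (110,350). I'll move over the far clamp, turned about 22° so the fingers close along its x axis, and check it with the wrist camera.

Emit:
move_arm(increments=[[0,[-0.583,-0.0785,0],[0,0,0.122]],[0,[-0.583,-0.0785,0],[0,0,0.122]],[0,[-0.583,-0.0785,0],[0,0,0.122]],[0,[-0.583,-0.0785,0],[0,0,0.122]],[0,[-0.583,-0.0785,0],[0,0,0.122]],[0,[-0.583,-0.0785,0],[0,0,0.122]],[0,[-0.583,-0.0785,0],[0,0,0.122]],[0,[-0.583,-0.0785,0],[0,0,0.122]],[0,[-0.583,-0.0785,0],[0,0,0.122]],[0,[-0.583,-0.0785,0],[0,0,0.122]],[0,[-0.583,-0.0785,0],[0,0,0.122]]])

```text
time_s: 1.48
ee_pos: [0.5686, 0.3943, 0.2312]
tool_rot: [-0.0, 0.3, 0.954, -0.0]
ft_force: [0.3, 0.4, 0.0]
width: 0.0857
finger_force: 0.0
```

```bash
python3 - <<'E'
from h import *
s=snap('wrist'); save('w1',s[0]); w=cloud(s); H=w[...,2]; T=tool(); print(T.round(4)); np.savez('/tmp/w1',w=w,im=s[0])
near=np.hypot(w[...,0]-.565,w[...,1]-.385)<.16
def comps(m,a):
    n,l,st,ce=cv2.connectedComponentsWithStats(m.astype(np.uint8))
    for i in range(1,n):
        if st[i,4]>a: p=w[l==i]; print(st[i],np.median(p,0).round(4),cv2.minAreaRect((p[:,:2]*1000).astype(np.float32)))
comps((H>.127)&(H<.15)&near,100); print()
comps((H>.068)&(H<.08)&near,100)
E
```

```text
[[-8.200e-01  5.724e-01 -5.000e-04  5.686e-01]
 [ 5.724e-01  8.200e-01 -0.000e+00  3.944e-01]
 [ 4.000e-04 -3.000e-04 -1.000e+00  2.314e-01]
 [ 0.000e+00  0.000e+00  0.000e+00  1.000e+00]]
[165  23  20  19 246] [0.4086 0.3756 0.1341] ((408.91632080078125, 375.1023254394531), (6.98014497756958, 14.351653099060059), 2.9555325508117676)
[284 185  14  29 346] [0.5566 0.3689 0.1349] ((557.2838745117188, 367.9337463378906), (11.193624496459961, 23.297225952148438), 53.17449188232422)
[328 186  14  29 375] [0.5784 0.3988 0.1351] ((579.4539184570312, 398.1419677734375), (11.096261024475098, 23.517751693725586), 55.287254333496094)

[218  29  12  35 342] [0.4154 0.3888 0.0715] ((414.49908447265625, 388.7380676269531), (10.426387786865234, 28.452634811401367), 50.462303161621094)
[284  37  11  18 118] [0.4491 0.4384 0.0686] ((448.7527770996094, 438.27947998046875), (9.305116653442383, 14.500557899475098), 45.94157409667969)
[195  40  18  26 267] [0.4121 0.3696 0.0729] ((408.212646484375, 369.4409484863281), (16.576772689819336, 20.34760093688965), 51.28034591674805)
[411 155  24  60 231] [0.6246 0.4688 0.074 ] ((627.932373046875, 467.7820739746094), (14.195061683654785, 62.320011138916016), 40.47037124633789)
[267 162  21  40 719] [0.5436 0.352  0.0711] ((545.1361083984375, 350.7522277832031), (20.275835037231445, 42.38803482055664), 51.37302017211914)
[324 163  16  40 213] [0.5681 0.4041 0.0728] ((578.3814086914062, 397.0824890136719), (14.183984756469727, 41.18633270263672), 53.4873046875)
[344 167  11  34 315] [0.5889 0.4118 0.0714] ((589.9024047851562, 411.27398681640625), (9.981322288513184, 35.73882293701172), 54.03398895263672)
[208 171  42  23 804] [0.5157 0.3108 0.076 ] ((516.6127319335938, 311.8385314941406), (40.05325698852539, 23.55292510986328), 55.35566711425781)
[388 177  12  15 102] [0.6161 0.4495 0.0686] ((616.7542724609375, 449.4374084472656), (11.717584609985352, 14.926536560058594), 59.02594757080078)
```

View pics/w1.png

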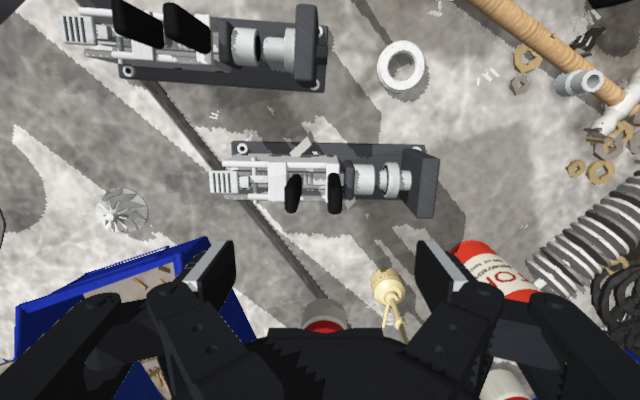

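```bash
python3 - <<'E'
from h import *
im=np.load('/tmp/w1.npz')['im']
a=im[0:100,210:340]; b=im[135:225,310:440]
save('c2',np.vstack([cv2.resize(x,None,fx=3,fy=3,interpolation=cv2.INTER_CUBIC) for x in (a,b)]))
w=np.load('/tmp/w1.npz')['w']
d=np.array([.572,.820]);n=np.array([-.82,.572])
m=(np.array([.5573,.3679])+np.array([.5795,.3981]))/2; print(m)
r=w[...,:2]-(m+.5e-3*d); x=r@d; y=r@n
k=(abs(y)<.01)&(x>.03)&(x<.13)
for b in range(30,126,4):
    q=k&(x>=b/1e3)&(x<(b+4)/1e3); print(b,round(float(np.nanmax(w[q][:,2])),4) if q.any() else None,end='; ')
E
```

```text
[0.5684 0.383 ]
30 0.0736; 34 0.0734; 38 0.0723; 42 0.0671; 46 0.3146; 50 0.3119; 54 0.3071; 58 0.3024; 62 0.2998; 66 0.321; 70 0.32; 74 0.3104; 78 0.3063; 82 0.3024; 86 0.0694; 90 0.0619; 94 0.0614; 98 0.0867; 102 0.0901; 106 0.0912; 110 0.0905; 114 0.0905; 118 0.0907; 122 None;
```

View pics/c2.png

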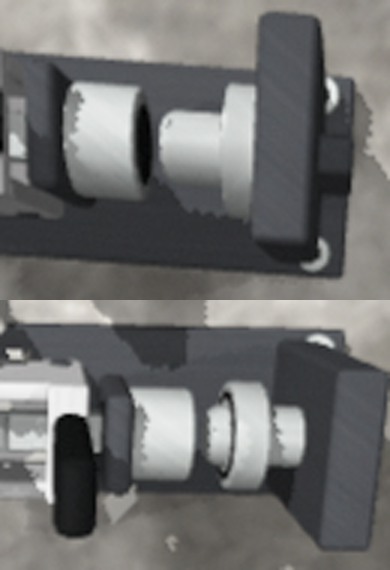

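The crop confirms it. On the far clamp the bearing ring stands off the anvil on its spigot, at crop pixel (245,435), and the near clamp's ring is flush. Next I descend with the tool centre about 9 mm ahead of the clamp origin, so the rear finger drives the trigger and the front one just meets the post.

Emit:
move_arm(increments=[[0,[-0.0064,0,0.06],[0,0,0]],[0,[-0.0064,0,0.12],[0,0,0]],[0,[-0.0064,0,0.174],[0,0,0]],[0,[-0.0064,0,0.174],[0,0,0]],[0,[-0.0064,0,0.174],[0,0,0]]], newtons=50)

```text
time_s: 2.15
ee_pos: [0.5748, 0.3918, 0.0939]
tool_rot: [0.001, 0.3, 0.954, 0.001]
ft_force: [-0.6, -0.4, 0.2]
width: 0.0857
finger_force: 0.0
```

Emit:
move_arm(increments=[[0.2,[0,0,0],[0,0,0]],[0.4,[0,0,0],[0,0,0]],[1,[0,0,0],[0,0,0]],[1,[0,0,0],[0,0,0]],[1,[0,0,0],[0,0,0]],[1,[0,0,0],[0,0,0]],[1,[0,0,0],[0,0,0]],[1,[0,0,0],[0,0,0]]])

```text
time_s: 3.15
ee_pos: [0.5739, 0.3899, 0.0944]
tool_rot: [0.0, 0.301, 0.953, -0.0]
ft_force: [-2.4, -3.5, 6.8]
width: 0.0291
finger_force: 52.4
```

Emit:
move_arm(increments=[[0,[0,0,0],[0,0,0]],[0,[0,0,0],[0,0,0]],[0,[0,0,0],[0,0,0]],[0,[0,0,0],[0,0,0]],[0,[0,0,0],[0,0,0]],[0,[0,0,0],[0,0,0]],[0,[0,0,0],[0,0,0]],[0,[0,0,0],[0,0,0]],[0,[0,0,0],[0,0,0]],[0,[0,0,0],[0,0,0]]])

```text
time_s: 4.4
ee_pos: [0.5743, 0.3907, 0.0921]
tool_rot: [0.0, 0.301, 0.954, 0.0]
ft_force: [-0.1, 0.7, -0.9]
width: 0.0858
finger_force: 0.0
```

Emit:
move_arm(increments=[[0.2,[0,0,0],[0,0,0]],[0.4,[0,0,0],[0,0,0]],[1,[0,0,0],[0,0,0]],[1,[0,0,0],[0,0,0]],[1,[0,0,0],[0,0,0]],[1,[0,0,0],[0,0,0]],[1,[0,0,0],[0,0,0]],[1,[0,0,0],[0,0,0]],[1,[0,0,0],[0,0,0]],[1,[0,0,0],[0,0,0]]])

```text
time_s: 5.65
ee_pos: [0.5736, 0.39, 0.0929]
tool_rot: [-0.0, 0.301, 0.954, -0.001]
ft_force: [-2.3, -2.9, 6.8]
width: 0.0294
finger_force: 52.4
```

Emit:
move_arm(increments=[[0,[0,0,0],[0,0,0]],[0,[0,0,0],[0,0,0]],[0,[0,0,0],[0,0,0]],[0,[0,0,0],[0,0,0]],[0,[0,0,0],[0,0,0]],[0,[0,0,0],[0,0,0]],[0,[0,0,0],[0,0,0]],[0,[0,0,0],[0,0,0]],[0,[0,0,0],[0,0,0]],[0,[0,0,0],[0,0,0]]])

```text
time_s: 6.9
ee_pos: [0.5742, 0.3907, 0.0921]
tool_rot: [-0.0, 0.301, 0.954, -0.0]
ft_force: [-0.3, -0.6, -0.6]
width: 0.0852
finger_force: 0.0
```

Emit:
move_arm(increments=[[0.2,[0,0,0],[0,0,0]],[0.4,[0,0,0],[0,0,0]],[1,[0,0,0],[0,0,0]],[1,[0,0,0],[0,0,0]],[1,[0,0,0],[0,0,0]],[1,[0,0,0],[0,0,0]],[1,[0,0,0],[0,0,0]],[1,[0,0,0],[0,0,0]],[1,[0,0,0],[0,0,0]],[1,[0,0,0],[0,0,0]]])

```text
time_s: 8.15
ee_pos: [0.5736, 0.39, 0.093]
tool_rot: [-0.0, 0.301, 0.953, -0.0]
ft_force: [-3.0, -2.8, 6.6]
width: 0.0293
finger_force: 51.6
```

Emit:
move_arm(increments=[[0,[0,0,0],[0,0,0]],[0,[0,0,0],[0,0,0]],[0,[0,0,0],[0,0,0]],[0,[0,0,0],[0,0,0]],[0,[0,0,0],[0,0,0]],[0,[0,0,0],[0,0,0]],[0,[0,0,0],[0,0,0]],[0,[0,0,0],[0,0,0]],[0,[0,0,0],[0,0,0]],[0,[0,0,0],[0,0,0]]])

```text
time_s: 9.4
ee_pos: [0.5743, 0.3907, 0.0921]
tool_rot: [0.0, 0.301, 0.954, -0.0]
ft_force: [0.4, 0.3, 0.0]
width: 0.0853
finger_force: 0.0
```

Emit:
move_arm(increments=[[0.2,[0,0,0],[0,0,0]],[0.4,[0,0,0],[0,0,0]],[1,[0,0,0],[0,0,0]],[1,[0,0,0],[0,0,0]],[1,[0,0,0],[0,0,0]],[1,[0,0,0],[0,0,0]],[1,[0,0,0],[0,0,0]],[1,[0,0,0],[0,0,0]],[1,[0,0,0],[0,0,0]],[1,[0,0,0],[0,0,0]]])

```text
time_s: 10.65
ee_pos: [0.5736, 0.39, 0.0932]
tool_rot: [-0.0, 0.302, 0.953, -0.0]
ft_force: [-3.1, -3.2, 6.4]
width: 0.0293
finger_force: 51.9
```

Emit:
move_arm(increments=[[0,[0,0,0],[0,0,0]],[0,[0,0,0],[0,0,0]],[0,[0,0,0],[0,0,0]],[0,[0,0,0],[0,0,0]],[0,[0,0,0],[0,0,0]],[0,[0,0,0],[0,0,0]],[0,[0,0,-0.06],[0,0,0]],[0,[0,0,-0.12],[0,0,0]],[0,[0,0,-0.174],[0,0,0]],[0,[0,0,-0.174],[0,0,0]],[0,[0,0,-0.174],[0,0,0]]])

```text
time_s: 12.02
ee_pos: [0.5738, 0.3905, 0.231]
tool_rot: [-0.0, 0.301, 0.954, -0.0]
ft_force: [-0.1, -0.4, -0.1]
width: 0.0854
finger_force: 0.0
```

```bash
python3 - <<'E'
from h import *
s=snap('wrist'); w=cloud(s); H=w[...,2]; T=tool(); print(T.round(4))
save('w2',cv2.resize(s[0][130:230,190:450],None,fx=3,fy=3,interpolation=cv2.INTER_CUBIC))
near=np.hypot(w[...,0]-.565,w[...,1]-.385)<.16
def comps(m,a):
    n,l,st,ce=cv2.connectedComponentsWithStats(m.astype(np.uint8))
    for i in range(1,n):
        if st[i,4]>a: p=w[l==i]; print(st[i],np.median(p,0).round(4),cv2.minAreaRect((p[:,:2]*1000).astype(np.float32)))
comps((H>.127)&(H<.15)&near,100); print()
near=np.hypot(w[...,0]-.515,w[...,1]-.309)<.04
comps((H>.068)&(H<.085)&near,100)
E
```

```text
[[-0.819   0.5738 -0.0022  0.5734]
 [ 0.5738  0.819  -0.0013  0.3902]
 [ 0.0011 -0.0023 -1.      0.2299]
 [ 0.      0.      0.      1.    ]]
[163  13  20  19 264] [0.4086 0.3756 0.134 ] ((408.91455078125, 375.0289611816406), (7.046102046966553, 14.676095962524414), 3.4141056537628174)
[284 177  13  30 347] [0.5567 0.3689 0.1349] ((557.4171142578125, 367.8751220703125), (10.71054458618164, 23.871580123901367), 53.046592712402344)
[328 178  15  29 384] [0.5781 0.3988 0.1352] ((579.1069946289062, 398.6591491699219), (11.630504608154297, 22.61451530456543), 55.15825653076172)

[208 165  42  23 811] [0.5157 0.3108 0.076 ] ((516.6746826171875, 311.6252136230469), (40.28078842163086, 23.326265335083008), 54.787506103515625)
```

View pics/w2.png

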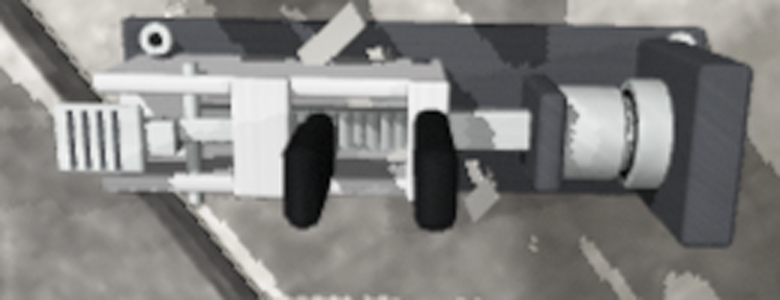

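The picture shows the ring (crop cols 625–672) flat against the anvil with no spigot visible, the trigger back at rest, and the tab at crop cols 55–140. Next I locate the tab centre by ray.

```bash
python3 - <<'E'
from h import *
s=snap('wrist'); im,d,P,f,cx,cy=s; w=cloud(s); T=tool()
def ray(u,v,z):
    r=P[:3,:3]@[(u-cx)/f,-(v-cy)/f,-1]; return P[:3,3]+r*(z-P[2,3])/r[2]
c=ray(222.7,175.7,.0755); print(c.round(4), np.nanmedian(w[170:182,212:232].reshape(-1,3),0).round(4))
dd=np.array([.573,.8195]); O=np.array([.5675,.384]); r=c[:2]-O; print('clamp',r@dd,r@[-.8195,.573])
# height profile along tab axis
q=(w[...,:2]-O); x=q@dd*1e3; y=q@np.array([-.8195,.573])*1e3
for b in range(-120,-44,4):
    k=(abs(y)<8)&(x>=b)&(x<b+4); print(b,round(float(np.nanmedian(w[k][:,2])),4),end='; ')
for b in range(-24,25,4):
    k=(abs(x+96)<10)&(y>=b)&(y<b+4); print('y',b,round(float(np.nanmedian(w[k][:,2])),4),end='; ')
t=np.array([*(O-.098*dd),.0]); print('\nd tool mm',1e3*T[:3,:3].T@(t-T[:3,3]))
E
```

```text
[0.5127 0.3079 0.0755] [0.5119 0.3073 0.0766]
clamp -0.09379320791543985 0.0012603778625043457
-120 nan; -116 0.0008; -112 0.0009; -108 0.0761; -104 0.0767; -100 0.0768; -96 0.0764; -92 0.0761; -88 0.0762; -84 0.0757; -80 0.0729; -76 0.0727; -72 0.0724; -68 0.0659; -64 0.0656; -60 0.301; -56 0.2995; -52 0.3091; -48 0.2966; y -24 0.0665; y -20 0.0671; y -16 0.0673; y -12 0.076; y -8 0.0763; y -4 0.0768; y 0 0.0765; y 4 0.076; y 8 0.0757; y 12 0.0672; y 16 0.0669; y 20 0.0282; y 24 0.014; 
d tool mm [   0.81476826 -105.55648839  229.69973742]
  return np.nanmean(a, axis, out=out, keepdims=keepdims)
```

Emit:
move_arm(increments=[[1,[0.0018,-0.07,0],[0,0,0]],[1,[0.0018,-0.133,0],[0,0,0]],[1,[0.0018,-0.133,0],[0,0,0]],[1,[0.0018,-0.133,0],[0,0,0]],[1,[0.0018,-0.133,0.06],[0,0,0]],[1,[0.0018,-0.133,0.12],[0,0,0]],[1,[0.0018,-0.133,0.175],[0,0,0]],[1,[0.0018,-0.133,0.175],[0,0,0]],[1,[0.0018,-0.133,0.175],[0,0,0]]])

```text
time_s: 13.25
ee_pos: [0.5136, 0.3056, 0.0921]
tool_rot: [0.001, 0.301, 0.954, 0.001]
ft_force: [0.3, 0.6, 0.8]
width: 0.0003
finger_force: 0.0
```

Emit:
move_arm(increments=[[1,[0,0,0.01],[0,0,0]],[1,[0,0,0.013],[0,0,0]],[1,[0,0,0.013],[0,0,0]]])

```text
time_s: 13.62
ee_pos: [0.5122, 0.3044, 0.0815]
tool_rot: [0.0, 0.301, 0.954, 0.0]
ft_force: [-0.1, -0.0, 0.2]
width: 0.0001
finger_force: 0.0
```

Emit:
move_arm(increments=[[1,[0,-0.0025,0],[0,0,0]],[1,[0,-0.0025,0.006],[0,0,0]],[1,[0,-0.0025,0.0115],[0,0,0]],[1,[0,-0.0025,0.0115],[0,0,0]],[1,[0,-0.0025,0.0115],[0,0,0]]])

```text
time_s: 14.25
ee_pos: [0.5105, 0.3023, 0.0716]
tool_rot: [-0.0, 0.301, 0.954, -0.001]
ft_force: [-1.4, -3.5, 2.5]
width: -0.0001
finger_force: 1.6
```

Emit:
move_arm(increments=[[1,[0,0,0.003],[0,0,0]],[1,[0,0,0.005],[0,0,0]],[1,[0,0,0.005],[0,0,0]],[1,[0,0,0.005],[0,0,0]],[1,[0,0,0.005],[0,0,0]],[1,[0,0,0.005],[0,0,0]]])

```text
time_s: 15.0
ee_pos: [0.5101, 0.3018, 0.0675]
tool_rot: [-0.0, 0.301, 0.954, -0.001]
ft_force: [-2.2, -5.7, 3.9]
width: -0.0004
finger_force: 2.6
```

```bash
python3 - <<'E'
from h import *
s=snap('wrist'); save('w3',s[0])
print(arm.get_obs()['ft_force'])
E
```

```text
[-2.86145887 -5.0937966   3.96648138]
```

View pics/w3.png

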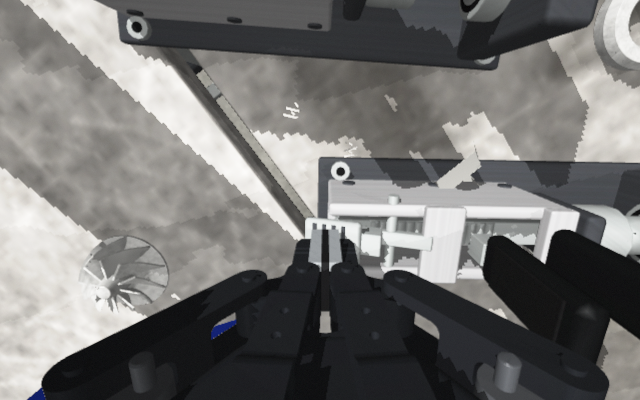

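The closed fingertips are on the tab at (325,240) and holding it down; the jaw end at (610,230) now seems back near the post. I'll lift off and check from above.

Emit:
move_arm(increments=[[1,[0,0,-0.03],[0,0,0]],[1,[0,0,-0.09],[0,0,0]],[1,[0,0,-0.15],[0,0,0]],[1,[0,0.07,-0.2],[0,0,0]],[0.5,[0,0.133,-0.2],[0,0,0]],[0,[0,0.133,-0.2],[0,0,0]],[0,[0,0.133,-0.2],[0,0,0]],[0,[0,0.133,-0.2],[0,0,0]],[0,[0,0.133,-0.2],[0,0,0]]])

```text
time_s: 16.18
ee_pos: [0.5713, 0.389, 0.2276]
tool_rot: [-0.0, 0.301, 0.954, -0.0]
ft_force: [-0.8, -0.3, -0.2]
width: 0.0853
finger_force: 0.0
```

```bash
python3 - <<'E'
from h import *
s=snap('wrist'); save('w4',cv2.resize(s[0][0:230,170:450],None,fx=2.5,fy=2.5,interpolation=cv2.INTER_CUBIC))
E
```

```text
(no output)
```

View pics/w4.png

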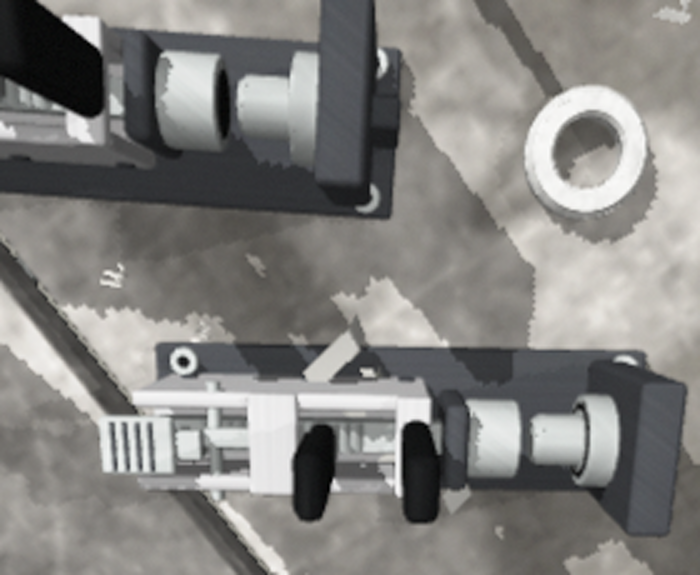

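The target clamp now looks like the other one: jaw back by the post, ring at the anvil (crop 575–618). I'll check both numerically before handing in.

```bash
python3 - <<'E' 2>/dev/null
from h import *
s=snap('wrist'); w2=cloud(s); w1=np.load('/tmp/w1.npz')['w']
dd=np.array([.573,.8195]); n=np.array([-.8195,.573])
def prof(w,O,l):
    q=w[...,:2]-O; x=q@dd*1e3; y=q@n*1e3; o=[]
    for b in range(26,114,2):
        k=(abs(y)<7)&(x>=b)&(x<b+2)&(w[...,2]<.1)
        o.append(f"{b}:{np.nanmedian(w[k][:,2])*1e3:.0f}" if k.any() else f"{b}:-")
    print(l,' '.join(o))
O=np.array([.5675,.384]); prof(w1,O,'before'); prof(w2,O,'after')
a=arm.get_obs(); print(a['ft_force'])
E
```

```text
before 26:51 28:45 30:64 32:72 34:72 36:72 38:72 40:65 42:65 44:65 46:65 48:65 50:65 52:65 54:65 56:65 58:65 60:65 62:63 64:- 66:- 68:52 70:56 72:57 74:58 76:67 78:68 80:68 82:68 84:68 86:68 88:- 90:59 92:59 94:58 96:59 98:58 100:59 102:74 104:89 106:89 108:89 110:89 112:89
after 26:51 28:50 30:68 32:72 34:72 36:72 38:71 40:65 42:65 44:64 46:65 48:65 50:65 52:65 54:65 56:65 58:65 60:65 62:63 64:- 66:- 68:51 70:57 72:56 74:56 76:59 78:58 80:58 82:59 84:56 86:58 88:60 90:67 92:68 94:68 96:68 98:68 100:68 102:81 104:89 106:89 108:89 110:89 112:89
[-0.08668061 -0.17093849  0.81155534]
```

The ring now spans clamp x 90–102, so it is home, and the jaw profile matches the start.

```bash
python3 -c "
from bench import arm
print(arm.sign_off())"
```

```text
the job is handed in; nothing more can be done
None
```

I squeezed the far clamp's trigger four times, which pushed its bearing home against the anvil; its release tab then let the jaw spring fully back, the other clamp was left alone, and the job was handed in at about 16 s.

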